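Poke a stuck coffee capsule up out of its carrier

ROBOT

A 6-joint arm with a two-finger parallel gripper is mounted at the origin on a cart in front of the work surface, level with it; the furniture and walls round the work are solid. World frame = base frame: x ahead of the robot, y to its left, z up, the work surface at z = 0. Lengths are in m, angles in rad, forces in N, time in s.
With the tool pointing down it reaches from about 0.275 to 0.725 m from the base axis. Payload 15.9 kg.
Tool frame: the origin (TCP) lies at the very end of the fingers, on their centre line; the grasp point (between the pads) lies 19 mm behind it (bot.grasp_offset is the distance from the TCP to the grasp point, in m); z points along the fingers, y is the line along which they close (so a half turn about z gives the same grasp; the last joint's range is limited). The gripper opens to 85 mm and grips with 20 to 120 N. Pads are 22 mm wide; open, the fingers measure 114 mm over their backs; the gripper's body (76 mm by 85 mm) begins 54 mm behind the grasp point. The pads swing forward as they close: fully open they stand 13 mm farther back than shut.
Start: joints at [-1.14, 0.213, -0.034, 1.323, 0, 1.571], TCP at [0.209, -0.454, 0.231] pointing down, gripper open.
Joint ranges: [-2.98, 2.98], [-0.74, 1.72], [-1.14, 1.35], [-2.1, 2.04], [-1.57, 1.44], [-3.14, 3.14]. Speed limits (rad/s): [1.89, 1.89, 2.39, 2.57, 3.14, 3.14].

INTERFACE

Orientations are given as a unit quaternion [w, x, y, z].
In Python, from bench import get_obs, viewer, bot gives the robot as it stands. The module is installed in compiled form; this text tells all that it offers.
- The arm moves only by the shell command python3 -m crank 'ROWS' [OPENING] [FORCE]. ROWS is JSON, one flat list of numbers, 4 for each row, row after row: the shift along the world's x, y, z in mm, then the turn about the world's z in degrees. In form: [tx, ty, tz, spin, tx, ty, tz, spin, ...]. A call has 1 to 20 rows; each row shifts and turns the commanded pose from where the row before left it; what a row does not reach is not made up. A row lasts 1/10 s, in which the tool goes at most 50 mm and 8.59 degrees, less where a joint would pass 70% of its speed; a pose out of reach is approached as far as the arm can. A call is refused whole if a number of a shift passes 50 or a number of a turn 8.59, either way. A call with a gripper value outside its range is refused whole. OPENING is the closure, from -1 (fully open) to 1 (shut), set as the call begins (- or left out, the last holds). The fingers move at their own pace and stop on an object; FORCE is the grip in N (left out, the last holds). Time passes only in rows, so rows that do not move let the fingers close. It gives the time, the measured TCP pose, the force, the opening and the grip force at its end, in the units of the state.
- get_obs(): the state, without advancing time (a new reading comes with each control period).
- viewer.snapshot(name): name is "scene" or "top" or "wrist"; returns the picture (400x640x3 uint8, red, green, blue); there is no depth.
- viewer.camera_info(name): a dict with "fx", "fy", "cx", "cy" (pixels), "position" and "rotation" of the camera in the world. Camera axes: x right, y up, looking along -z (the intrinsics and any distortion apply to the point x, -y, -z); pixel columns grow to the right and rows downward; lengths in m; the calibration is good to about 2 mm. A picture is of the moment at which its call begins: read the wrist's pose just before it. camera_info takes no time and is no camera call; for the wrist camera it gives the pose at the moment of the call.
- bot.hand_in(): hands the job in; it is judged then, once.
The state is a dict: "t": time; "joint_positions": joint angles; "joint_vel": joint speeds; "effort": joint torques, N m; "ee_pos": TCP position; "ee_rot": TCP orientation; "force": force on the tool from outside, world axes, zero at the start; "wrist_torque": the same for the moment, N m; "width": finger opening in m; "grip_force": force on a finger pad.
Only numpy, scipy, OpenCV 4.12 (cv2) and the standard library are available. Lean on these libraries where they do the work, as an engineer would, in place of code of your own. Each camera call takes 0.05 s, during which the arm holds its last target. There are 200 camera calls.

TASK

The steel coffee capsule is stuck flush in the carrier block. Take the C-shaped push-out tool by its red grip, feel for the off-centre hole in the plate under the block with its pin, and gently poke the capsule up from below until its rim stands about 12 mm above the block, still held upright in its recess. Then draw the tool out and stand it upright on the counter again, 15 cm or more from the carrier, leaving the other things where they are.

Things in the scene. Friction and masses are not known exactly. Their poses are not given: they have to be found in the camera images.
- carrier: Fixed capsule carrier. Origin: underside of its foot on the recess axis; -x front, z up. A 60 x 60 mm block (black, aluminium top) spans z 76 to 116 mm, over a foot 8 mm thick (x -40 to +55, y +-45 mm). It is carried by a wall at x +30 to +44 mm, so under the block it is open at the front and sides. Keep the tool's force on block, plate and capsule under 25 N.
- recess_top (a point): Centre of the round recess (30.5 mm wide, 38 mm at its rim step) at the block's top face, 116 mm over the counter; axes as carrier. Two spring cheeks in the recess grip the capsule.
- under_plate (a point): On the recess axis at the underside (70 mm over the counter) of the 40 x 40 x 6 mm drain plate that closes the recess from below. Its only opening is a round access hole 13 mm wide, centred 6 mm off this axis, in a different direction every time, not visible from above: find it by feel. The plate does not turn by hand. A pin that rises over 3 mm past this height is in the hole.
- block_front (a point): Middle of the block's lower front edge, 30 mm in front of the recess axis, 76 mm over the counter.
- capsule: Steel coffee capsule: body 29 mm wide, brass-coloured rim 36 mm wide, 3 mm thick, at the top; 40 mm tall, 50 g. At the start its rim is flush in the block (fingers cannot take it) and its flat bottom rests on the drain plate, 76 mm over the counter. Pushing it up takes 5 to 18 N; it stays where it is left while 15 mm of it are in the block. Origin: centre of its underside, z up.
- capsule_top (a point): Centre of the capsule's top face, 40 mm above its origin; level with recess_top at the start.
- poker: C-shaped push-out tool, loose, standing upright on its foot, 175 mm tall, 220 g. Origin: underside of the foot straight below the pin; z up, +x out of the C's open side. Foot: x -56 to +10 mm, 36 mm wide, 10 mm thick.
- poker_tip (a point): Round top end of the tool's upright steel pin, 44 mm above the tool's underside, at x = y = 0 of the tool. The pin is 7 mm thick above a fixed collar (14 mm wide, up to z 14 mm) and sprung: it yields down by 1 mm for every 4 N, at most 7 mm, then it is hard. So the tool must rise some mm more than the capsule does; watch the capsule's own height.
- poker_mouth (a point): Middle of the C's mouth, above the pin, 62.5 mm over the tool's underside. The mouth is open from z 10 mm (top of the foot) to 115 mm (underside of the 14 mm wide, 10 mm thick top arm); the back post fills x -55 to -45 mm.
- poker_grip (a point): Middle of the tool's red grip, 150 mm above its underside and straight above the pin. The grip is 26 mm along the tool's x and 20 mm along its y (pinch it across y), z 125 to 175 mm; the top arm is right below it.
- espresso_cup: White espresso cup, 60 x 85 x 56 mm, a bystander; origin under its centre.
- milk_jug: White milk jug, 67 x 103 x 85 mm, a bystander; origin under its centre.
- cocoa_shaker: Grey-topped glass shaker, 44 x 44 x 90 mm, a bystander; origin under its centre.
- counter_bell: Silver counter bell, 72 x 72 x 58 mm, a bystander; origin under its centre.
Not all that is in view belongs to the job. What is shaped like the capsule but black is not meant.

How it is judged:
On the way, in this order (a step that is already met when the one before it is completed fails the run):
1. the pin has entered the access hole under the capsule (z of poker_tip in the frame of recess_top between -0.0435 and -0.02 m and horizontal distance between poker_tip and recess_top below 0.012 m), for 0.1 s.
2. the capsule, carried by the pin, stands at least 8 mm proud of the block (z of capsule_top in the frame of recess_top above 0.008 m and contact force between poker and capsule above 0.3 N), for 0.1 s.
At the end, for the whole second after the job is handed in: The capsule's top stands 8 to 17 mm above the block's top face, within 6 mm of the recess axis, upright within 0.2 rad and at rest; the tool stands upright (within 0.1 rad) on the counter, at rest and released, its pin more than 120 mm from the recess axis (z of capsule_top in the frame of recess_top between 0.008 and 0.017 m and horizontal distance between capsule_top and recess_top below 0.006 m and angle between capsule's own z axis and vertical below 0.2 rad and linear speed of each of capsule, poker below 0.01 m/s and angle between poker's own z axis and vertical below 0.1 rad and height (world z) of poker below 0.006 m and horizontal distance between poker and carrier above 0.12 m); the robot touches nothing.
It fails at once if the tool presses on the carrier or its drain plate with more than 25 N (contact force between poker and carrier above 25 N).
It fails at once if the tool presses on the capsule with more than 25 N (contact force between poker and capsule above 25 N).
It fails at once if the cup, jug, shaker or bell is shifted by more than 30 mm (distance of any of espresso_cup, milk_jug, cocoa_shaker, counter_bell from where it was at the start of the episode above 0.03 m).
It also fails if it takes over 61 s, if anything falls off the work surface, if the arm or the gripper's body presses on something with over 40 N, if the wrist force passes 120 N, or if a joint passes its speed limit or range.

## Working session

There is one attempt and no reset: what is moved stays moved. The work goes in short steps, Python scripts to look and compute and a shell command to move; the robot and the scene stay as the last step left them, time stands still between calls to the robot, and variables do not carry over. Pictures are saved under pics/ and viewed, at most 10 in all, crops included, and the job is handed in when it is done.

```bash
mkdir -p pics
python3 - <<'E'
from bench import get_obs, viewer, bot
import cv2,numpy as np
for n in("scene","top"):
    im=viewer.snapshot(n); cv2.imwrite(f"pics/{n}0.png",im[:,:,::-1]); i=viewer.camera_info(n)
    print(n,{k:np.round(v,4).tolist() if not isinstance(v,str) else v for k,v in i.items()})
o=get_obs(); print(o)
E
```

```text
scene {'fx': 383.9614, 'fy': 383.9614, 'cx': 325.5918, 'cy': 200.9963, 'position': [0.2651, 0.6655, 0.7153], 'rotation': [-0.202, -0.0975, 0.4213, 0.8788]}
top {'fx': 388.8817, 'fy': 388.8817, 'cx': 313.3012, 'cy': 198.196, 'position': [0.5642, -0.0188, 1.1439], 'rotation': [-0.6965, -0.0161, 0.016, 0.7172]}
{'t': 0.1, 'joint_positions': array([-1.14001085e+00,  2.13329218e-01, -3.49493904e-02,  1.32346214e+00,
       -1.68994425e-05,  1.57079945e+00]), 'joint_vel': array([-0.00083204,  0.00032553,  0.00153548, -0.00084763,  0.0004225 ,
       -0.00212742]), 'effort': array([-3.56140954e-04, -6.87245250e+01,  4.87805700e+01,  1.22931323e-02,
       -3.05144317e-05, -4.36341327e-05]), 'ee_pos': array([ 0.20867454, -0.4540755 ,  0.23087314]), 'ee_rot': array([-4.59493189e-04,  9.76892752e-01,  2.13729566e-01, -1.09181351e-04]), 'force': array([ 0.4081649 , -0.55544069,  0.01851818]), 'wrist_torque': array([-0.01802476,  0.04132361, -0.00120123]), 'grip_force': 0.0, 'width': 0.08554292524782031}
```

View pics/scene0.png

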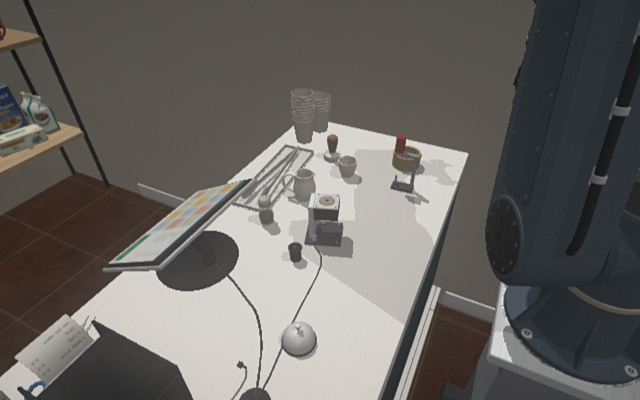

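View pics/top0.png

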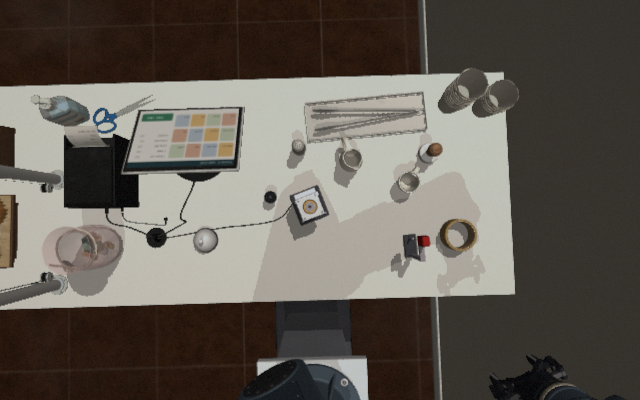

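In the scene view, brass-rimmed capsule flush in the block at (326,201); a black capsule-like decoy at (295,251). In the top view these are at (309,206) and (270,197). The red grip is at (425,241), and the foot is left of it at (411,245). The brass-rimmed one in the block fits the description. I'll confirm with one enlarged crop.

```bash
cat > h.py <<'E'
import numpy as np,cv2
from scipy.spatial.transform import Rotation as R
def cam(i):
    q=np.array(i["rotation"]); 
    M=R.from_quat(q[[1,2,3,0]]).as_matrix() if q.size==4 else q
    return M,np.array(i["position"])
def proj(i,P):
    M,p=cam(i); c=(np.atleast_2d(P)-p)@M
    return np.c_[i["cx"]+i["fx"]*c[:,0]/-c[:,2], i["cy"]-i["fy"]*c[:,1]/-c[:,2]]
def unproj(i,uv,z):
    M,p=cam(i); u,v=uv
    d=M@np.array([(u-i["cx"])/i["fx"],-(v-i["cy"])/i["fy"],-1.]); return p+d*(z-p[2])/d[2]
E
python3 - <<'E'
from bench import viewer
from h import *
i=viewer.camera_info("top"); print(i.keys())
for n,uv,z in(("cap",(309,206),.116),("grip",(425,241),.175),("foot",(411,245),.01),("cup",(408,182),.03),("bell",(205,240),.03),("basket",(459,235),.03)): print(n,unproj(i,uv,z).round(4))
im=cv2.imread("pics/top0.png")
a=cv2.resize(im[176:236,275:335+5],None,fx=6,fy=6,interpolation=cv2.INTER_CUBIC)
b=cv2.resize(im[216:276,390:455],None,fx=6,fy=6,interpolation=cv2.INTER_CUBIC)
cv2.imwrite("pics/c.png",np.hstack([a,b]))
E
```

```text
dict_keys(['fx', 'fy', 'cx', 'cy', 'position', 'rotation'])
cap [ 0.5906 -0.0074  0.116 ]
grip [ 0.4938 -0.2933  0.175 ]
foot [ 0.4715 -0.2989  0.01  ]
cup [ 0.6534 -0.2927  0.03  ]
bell [0.5045 0.293  0.03  ]
basket [ 0.4975 -0.432   0.03  ]
```

View pics/c.png

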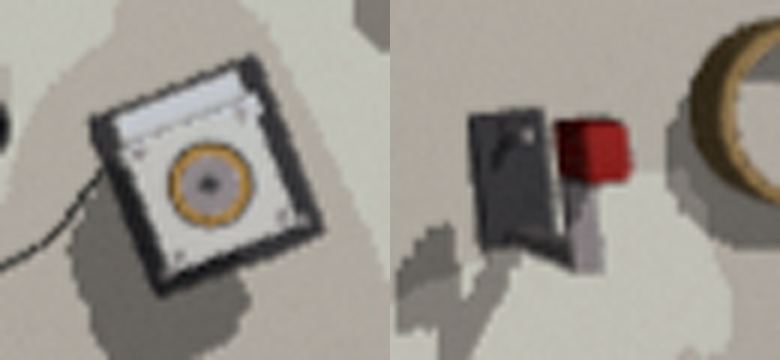

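The crop confirms the brass-rimmed silver capsule in the block, centred at crop (210,184). The carrier's wall strip is at the image top, so its front faces the robot. The tool's post is at the bottom (585,260), so its open side faces +x. I'll fit the yaws while moving over the grip.

```bash
python3 -m crank '[20,10,5,0,36,20,10,-4,36,20,10,-4,36,20,5,-4,36,20,0,-4,36,20,0,-4,36,20,0,0,30,20,0,0,15,11,0,0,0,0,0,0,0,0,0,0]'
python3 - <<'E'
from bench import viewer,get_obs
from h import *
i=viewer.camera_info("top")
f=lambda u,v,ox,oy:((u+.5)/6-.5+ox,(v+.5)/6-.5+oy)
def pts(L,ox,oy,z):
    P=np.array([unproj(i,f(u,v,ox,oy),z)[:2] for u,v in L]); print(P.round(4).tolist()); return P
def yaw(a,b): d=b-a; return np.degrees(np.arctan2(d[1],d[0])).round(1)
P=pts([(162,292),(322,228),(95,118),(252,57)],275,176,.116); print("carrier yaw y-edge",yaw(P[1],P[0])-90,yaw(P[3],P[2])-90,"x-edge",yaw(P[0],P[2]),yaw(P[1],P[3]))
print(unproj(i,f(210,184,275,176),.116))
P=pts([(95,250),(80,115),(153,108),(165,240)],390,216,.01); print("tool",yaw(P[0],P[1]),yaw(P[3],P[2]))
pts([(215,152)],390,216,.175); pts([(135,132)],390,216,.044)
cv2.imwrite("pics/w1.png",viewer.snapshot("wrist")[:,:,::-1]); o=get_obs(); print(o["ee_pos"],o["joint_positions"])
E
```

```text
t: 1.2
ee_pos: [0.4895, -0.2933, 0.2609]
ee_rot: [-0.0, 0.999, 0.041, -0.0]
force: [0.6, -0.6, 0.4]
width: 0.0853
grip_force: 0.0
[[0.543, 0.0135], [0.5691, -0.0577], [0.6205, 0.0409], [0.6454, -0.0291]]
carrier yaw y-edge 20.099999999999994 19.599999999999994 x-edge 19.5 20.5
[ 0.58987573 -0.00893224  0.116     ]
[[0.4366, -0.2813], [0.5018, -0.2766], [0.5041, -0.3121], [0.4404, -0.3153]]
tool 4.1 2.9
[[0.494, -0.2943]]
[[0.4949, -0.2944]]
[ 0.48920426 -0.29363001  0.26111642] [-5.40451092e-01  3.63241038e-01  2.42869713e-01  1.45096876e+00
 -2.34836513e-04  2.51960412e+00]
```

View pics/w1.png

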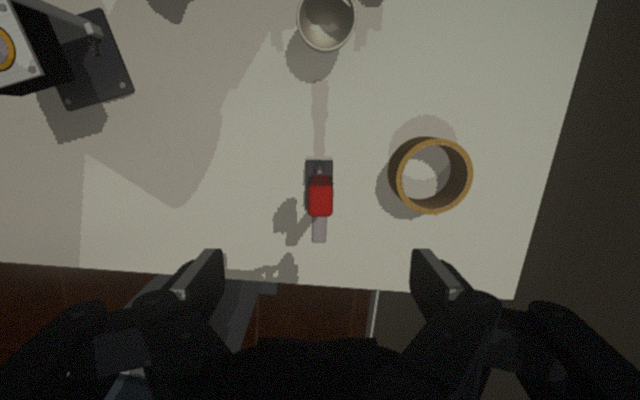

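The wrist view shows the tool upright and aligned with the fingers, its grip top near (320,200); the jug and cup are clear. Descending and gripping.

```bash
python3 -m crank '[5,0,-15,-1,0,0,-25,0,0,0,-30,0,0,0,-30,0,0,0,-20,0,0,0,-9,0,0,0,0,0]'; python3 -m crank '[0,0,0,0,0,0,0,0,0,0,0,0,0,0,0,0,0,0,0,0,0,0,0,0,0,0,0,0]' 1 60;  python3 -m crank '[0,0,3,0,0,0,5,0,0,0,8,0,0,0,0,0,0,0,0,0]'
python3 - <<'E'
from bench import viewer,get_obs
from h import *
o=get_obs(); print(o["ee_pos"],o["joint_positions"])
a=viewer.snapshot("wrist");b=viewer.snapshot("top")[200:280,380:460]
b=cv2.resize(b,(400,400)); cv2.imwrite("pics/w2.png",np.hstack([a[:,120:520],b])[:,:,::-1])
E
```

```text
t: 1.95
ee_pos: [0.4937, -0.2936, 0.1318]
ee_rot: [-0.0, 0.999, 0.032, -0.001]
force: [0.7, -0.6, -0.1]
width: 0.0853
grip_force: 0.0
t: 2.65
ee_pos: [0.4952, -0.2935, 0.1328]
ee_rot: [0.0, 0.999, 0.032, 0.0]
force: [0.8, -1.2, 5.6]
width: 0.0195
grip_force: 59.7
t: 3.15
ee_pos: [0.4949, -0.2933, 0.1485]
ee_rot: [0.0, 0.999, 0.032, 0.0]
force: [-0.2, 0.6, -2.3]
width: 0.0198
grip_force: 58.8
[ 0.49490948 -0.29334534  0.14848652] [-5.35052667e-01  3.93894723e-01  2.87545940e-03  1.17944800e+00
 -1.02833174e-06  2.54223823e+00]
```

View pics/w2.png

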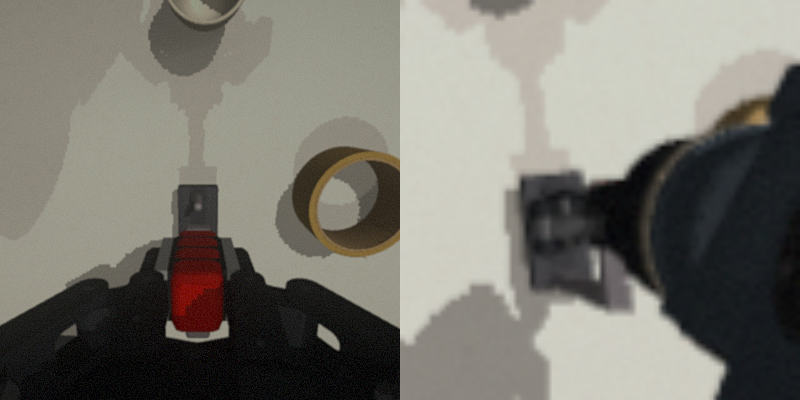

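Grip is good (width 20 mm, 60 N) and the tool is lifted. Now to the front of the carrier, aligned at 20°, then the approach.

```bash
python3 -m crank '[0,20,3,0,0,35,0,4,0,40,0,4,0,40,0,4,0,40,0,4,0,40,-3,0,0,25,0,0,0,10,0,0,0,0,0,0]'
python3 - <<'E'
from bench import viewer,get_obs
from h import *
o=get_obs(); print(o["ee_pos"],o["ee_rot"],o["joint_positions"],o["force"])
a=viewer.snapshot("wrist");b=viewer.snapshot("scene")[150:270,250:370]
b=cv2.resize(b,(400,400)); cv2.imwrite("pics/w3.png",np.hstack([a[:,120:520],b])[:,:,::-1])
E
```

```text
t: 4.15
ee_pos: [0.4948, -0.0425, 0.1483]
ee_rot: [0.0, 0.985, 0.172, -0.0]
force: [0.5, -0.9, -2.5]
width: 0.0191
grip_force: 59.3
[ 0.4947852  -0.04252537  0.14827187] [ 3.10518895e-06  9.85138193e-01  1.71763617e-01 -2.17525434e-05] [-8.57255617e-02  2.37162284e-01 -2.15641003e-01  1.11803351e+00
 -1.71190036e-05  2.71062786e+00] [ 0.53033943 -0.8701201  -2.52713466]
```

View pics/w3.png

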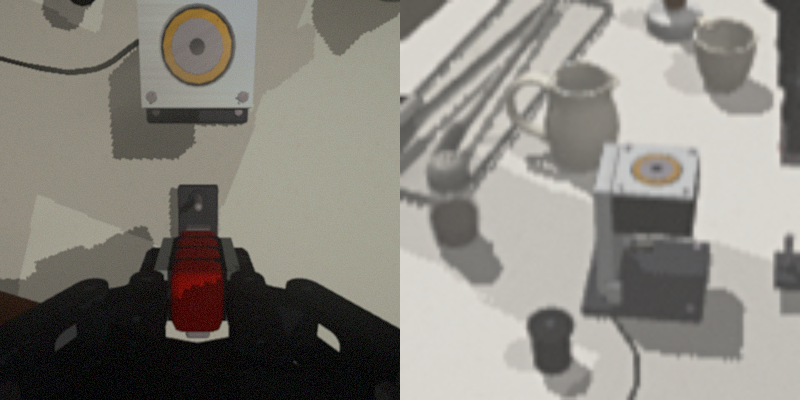

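The tool lines up with the block: pin at wrist pixel (315,203), recess centre at (318,46). Computing both from the wrist camera.

Run:
```python
from bench import viewer,get_obs
from h import *
i=viewer.camera_info("wrist")
print(unproj(i,(317.5,46),.116),unproj(i,(315.5,202),.06), i["position"])
a=cv2.imread("pics/w3.png")[170:240,160:240]; cv2.imwrite("pics/p.png",cv2.resize(a,None,fx=6,fy=6))
```

```text
[ 0.59026421 -0.0091883   0.116     ] [ 0.49728045 -0.0410247   0.06      ] [ 0.55663605 -0.02074399  0.290253  ]
```

View pics/p.png

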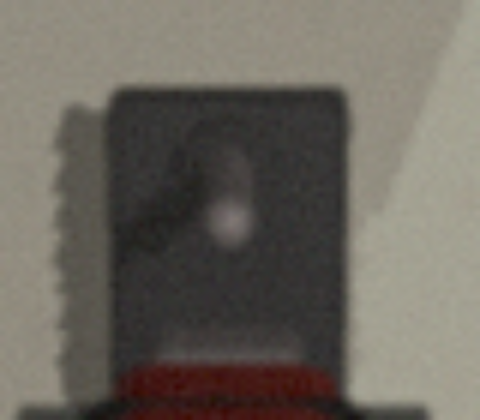

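Pin ≈ TCP + (0.5, −0.8) mm and the recess axis is ≈ (0.590, −0.009). Sliding the mouth over the block.

```bash
python3 -m crank '[10,3.5,0,0,15,5.5,0,0,20,7,0,0,20,7,0,0,15,5.5,0,0,10,4,0,0,5,1.7,0,0,0,0,0,0,0,0,0,0]'; python3 -m crank '[0,0,4,0,0,0,3,0,0,0,0,0,0,0,0,0]'
```

```text
t: 5.15
ee_pos: [0.5896, -0.0096, 0.1481]
ee_rot: [0.0, 0.985, 0.171, -0.0]
force: [-0.0, -0.2, -2.0]
width: 0.0195
grip_force: 59.3
t: 5.55
ee_pos: [0.5898, -0.0092, 0.1556]
ee_rot: [0.0, 0.985, 0.171, 0.0]
force: [1.0, 0.7, -2.8]
width: 0.0194
grip_force: 59.3
```

```bash
for i in 1 2; do python3 -m crank '[0,0,2,0,0,0,0,0,0,0,0,0]' | grep -E 'ee_pos|force: \['; done; python3 -m crank '[0,0,1,0,0,0,0,0,0,0,0,0]' | grep -E 'ee_pos|force: \['
```

```text
ee_pos: [0.5898, -0.0091, 0.1573]
force: [-0.0, 0.2, -3.2]
ee_pos: [0.5897, -0.0091, 0.1592]
force: [-0.3, 0.7, -3.3]
ee_pos: [0.5896, -0.0091, 0.1601]
force: [-0.5, -0.3, -4.8]
```

Plate contact is at TCP z ≈ 0.160, as expected. Probing eight directions at 6 mm radius.

```bash
g(){ grep -E 'ee_pos|force: \['; }
python3 -m crank '[0,0,-2,0,6,1,0,0,0,0,3,0,0,0,2,0,0,0,0,0,0,0,0,0]'|g
python3 -m crank '[0,0,-5,0,-1.8,4.2,0,0,0,0,3,0,0,0,2,0,0,0,0,0,0,0,0,0]'|g
python3 -m crank '[0,0,-5,0,-4.2,1.8,0,0,0,0,3,0,0,0,2,0,0,0,0,0,0,0,0,0]'|g
python3 -m crank '[0,0,-5,0,-4.2,-1.8,0,0,0,0,3,0,0,0,2,0,0,0,0,0,0,0,0,0]'|g
python3 -m crank '[0,0,-5,0,-1.8,-4.2,0,0,0,0,3,0,0,0,2,0,0,0,0,0,0,0,0,0]'|g
python3 -m crank '[0,0,-5,0,1.8,-4.2,0,0,0,0,3,0,0,0,2,0,0,0,0,0,0,0,0,0]'|g
python3 -m crank '[0,0,-5,0,4.2,-1.8,0,0,0,0,3,0,0,0,2,0,0,0,0,0,0,0,0,0]'|g
python3 -m crank '[0,0,-5,0,4.2,1.8,0,0,0,0,3,0,0,0,2,0,0,0,0,0,0,0,0,0]'|g
```

```text
ee_pos: [0.5959, -0.008, 0.1629]
force: [4.1, 0.5, -15.2]
ee_pos: [0.5938, -0.0037, 0.1635]
force: [-3.8, 3.0, 0.3]
ee_pos: [0.59, -0.0022, 0.1635]
force: [0.5, -0.3, -2.5]
ee_pos: [0.585, -0.004, 0.1627]
force: [-3.6, -0.0, -13.6]
ee_pos: [0.5837, -0.0083, 0.163]
force: [2.2, -2.1, -14.6]
ee_pos: [0.5855, -0.0124, 0.163]
force: [2.4, -2.3, -14.5]
ee_pos: [0.5898, -0.0141, 0.163]
force: [2.2, -1.3, -14.9]
ee_pos: [0.5939, -0.0122, 0.163]
force: [2.8, 0.2, -15.5]
```

Hole found: clean entry at 90°, marginal at 45°. Re-entering near 85°, then rising to the capsule.

```bash
g(){ grep -E 'ee_pos|force: \['; }
python3 -m crank '[0,0,-5,0,-3.7,10.2,0,0,0,0,0,0,0,0,3,0,0,0,2,0,0,0,0,0,0,0,0,0]'|g
for k in 1 2 3 4 5; do python3 -m crank '[0,0,1,0,0,0,0,0]'|g; done
```

```text
ee_pos: [0.5904, -0.0022, 0.1635]
force: [-0.8, -0.5, -2.5]
ee_pos: [0.5903, -0.0022, 0.1644]
force: [0.4, 0.6, -1.8]
ee_pos: [0.5903, -0.0021, 0.1653]
force: [0.7, -0.6, -3.8]
ee_pos: [0.5902, -0.0021, 0.1662]
force: [-0.6, -0.5, -5.7]
ee_pos: [0.5901, -0.0021, 0.1672]
force: [0.4, -0.6, -7.8]
ee_pos: [0.5902, -0.0021, 0.1683]
force: [-0.5, 0.1, -7.1]
```

```bash
g(){ grep -E 'ee_pos|force: \['; }
for k in 1 2 3 4 5 6; do python3 -m crank '[0,0,1,0,0,0,0,0]'|g; done
```

```text
ee_pos: [0.5903, -0.0021, 0.1694]
force: [-0.3, -0.2, -6.8]
ee_pos: [0.5904, -0.0021, 0.1705]
force: [-0.3, 0.8, -7.2]
ee_pos: [0.5903, -0.0021, 0.1714]
force: [-0.1, -0.1, -7.5]
ee_pos: [0.5903, -0.0021, 0.1724]
force: [-0.2, -0.2, -7.6]
ee_pos: [0.5903, -0.0021, 0.1734]
force: [0.5, 1.0, -7.7]
ee_pos: [0.5903, -0.0021, 0.1744]
force: [0.2, 0.2, -7.4]
```

```bash
g(){ grep -E 'ee_pos|force: \['; }
for k in 1 2 3 4; do python3 -m crank '[0,0,1.1,0,0,0,0,0]'|g; done; python3 -m crank '[0,0,0,0,0,0,0,0]'|g
python3 - <<'E'
from bench import viewer
from h import *
i=viewer.camera_info("scene"); s=viewer.snapshot("scene")[165:265,270:370]; t=viewer.snapshot("top")[160:260,260:360]
cv2.imwrite("pics/s4.png",np.hstack([cv2.resize(x,(400,400),interpolation=cv2.INTER_CUBIC) for x in(s,t)])[:,:,::-1])
E
```

```text
ee_pos: [0.5903, -0.0021, 0.1755]
force: [-0.7, -0.9, -6.2]
ee_pos: [0.5903, -0.0021, 0.1767]
force: [-0.0, 0.1, -6.6]
ee_pos: [0.5903, -0.0021, 0.1777]
force: [-0.7, -0.6, -6.8]
ee_pos: [0.5903, -0.0021, 0.1788]
force: [-0.2, -0.0, -7.8]
ee_pos: [0.5903, -0.0021, 0.1787]
force: [0.3, -0.4, -6.3]
```

View pics/s4.png

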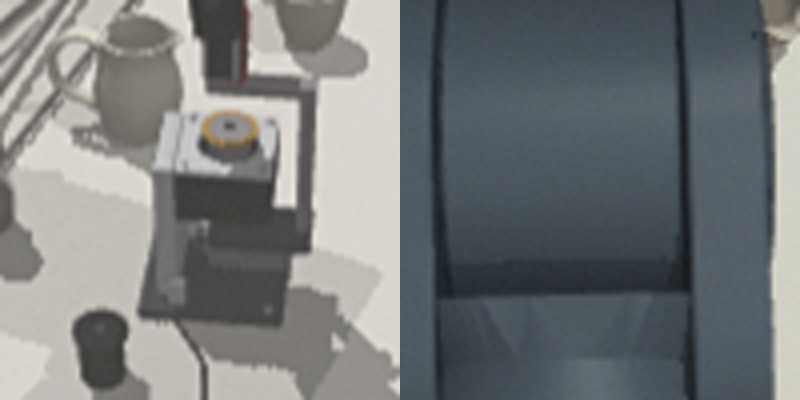

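The capsule stands proud of the block (rim at crop (230,128)). Now lowering to TCP z ≈ 0.154, which puts the pin 5 mm under the plate and the arm 7 mm over the capsule, and backing out.

```bash
python3 -m crank '[0,0,-2,0,0,0,-4,0,0,0,-5,0,0,0,-5,0,0,0,-5,0,0,0,-3.5,0,0,0,0,0,0,0,0,0]'; python3 -m crank '[-5,-1.8,0,0,-10,-3.6,0,0,-15,-5.4,0,0,-20,-7.3,0,0,-20,-7.3,0,0,-20,-7.3,0,0,-15,-5.4,0,0,-5,-1.8,0,0,0,0,0,0]'
```

```text
t: 16.05
ee_pos: [0.5903, -0.0021, 0.1542]
ee_rot: [0.0, 0.985, 0.171, -0.0]
force: [-0.6, 0.7, -1.4]
width: 0.0194
grip_force: 61.0
t: 16.95
ee_pos: [0.4801, -0.0422, 0.1546]
ee_rot: [0.0, 0.985, 0.171, 0.0]
force: [1.1, 0.6, -2.4]
width: 0.0192
grip_force: 61.2
```

```bash
python3 -m crank '[0,-15,0,0,0,-30,0,0,0,-40,0,0,0,-40,0,0,0,-35,0,0,0,-20,0,0,0,0,0,0,0,0,-8,0,0,0,-6,0,0,0,-3,0,0,0,-1,0,0,0,0,0,0,0,0,0]'
python3 - <<'E'
from bench import viewer
from h import *
i=viewer.camera_info("scene"); s=viewer.snapshot("scene")[165:225,290:370]
cv2.imwrite("pics/s5.png",cv2.resize(s,None,fx=9,fy=9,interpolation=cv2.INTER_CUBIC)[:,:,::-1])
for dz in(0,.008,.012,.017): print(dz,((proj(i,[.590,-.009,.116+dz])-[290,165])*9+4).round(0))
E
```

```text
t: 18.25
ee_pos: [0.4805, -0.2218, 0.1364]
ee_rot: [0.0, 0.985, 0.171, 0.0]
force: [0.5, -0.4, -2.9]
width: 0.0192
grip_force: 61.1
0 [[336. 323.]]
0.008 [[336. 300.]]
0.012 [[336. 289.]]
0.017 [[336. 275.]]
```

View pics/s5.png

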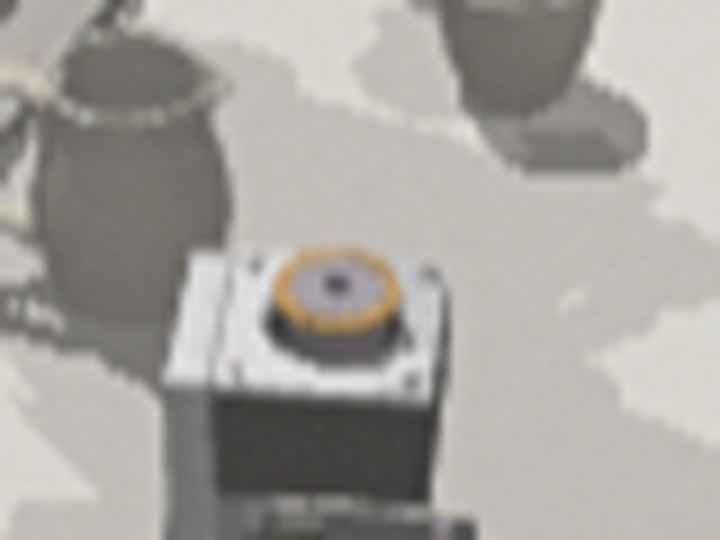

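The capsule rim centre is at crop (337,287), against (336,289) predicted for 12 mm, and it's upright. Setting the tool down.

```bash
g(){ grep -E 'ee_pos|force: \['; }
python3 -m crank '[0,0,-1,0,0,0,-1,0,0,0,0,0,0,0,0,0]'|g; for k in 1 2 3 ; do python3 -m crank '[0,0,-0.6,0,0,0,0,0]'|g; done
```

```text
ee_pos: [0.4803, -0.222, 0.1342]
force: [0.1, -0.5, -2.8]
ee_pos: [0.4803, -0.222, 0.1335]
force: [0.0, 0.2, -2.3]
ee_pos: [0.4802, -0.222, 0.1329]
force: [0.3, 0.1, -2.5]
ee_pos: [0.4805, -0.2221, 0.1327]
force: [-1.9, 0.2, 2.9]
```

Standing on the counter now. Releasing and rising straight up.

```bash
python3 -m crank '[0,0,0,0,0,0,0,0,0,0,0,0,0,0,0,0,0,0,0,0,0,0,0,0,0,0,0,0,0,0,0,0]' -1; python3 -m crank '[0,0,5,0,0,0,15,0,0,0,30,0,0,0,40,0,0,0,30,0,0,0,10,0,0,0,0,0,-20,-20,0,0,-30,-30,0,0,-30,-30,0,0,-20,-20,0,0,0,0,0,0]'
python3 - <<'E'
from bench import viewer
from h import *
t=viewer.snapshot("top")[170:280,290:440]; s=viewer.snapshot("scene")[120:270,260:420]
cv2.imwrite("pics/e.png",np.hstack([cv2.resize(x,(400,400)) for x in(s,t)])[:,:,::-1])
E
```

```text
t: 20.1
ee_pos: [0.4803, -0.222, 0.1324]
ee_rot: [0.0, 0.985, 0.171, -0.0]
force: [-0.7, -0.2, 0.3]
width: 0.0853
grip_force: 0.0
t: 21.3
ee_pos: [0.3777, -0.3236, 0.261]
ee_rot: [-0.001, 0.986, 0.169, -0.001]
force: [-0.0, 0.7, -0.1]
width: 0.0854
grip_force: 0.0
```

View pics/e.png

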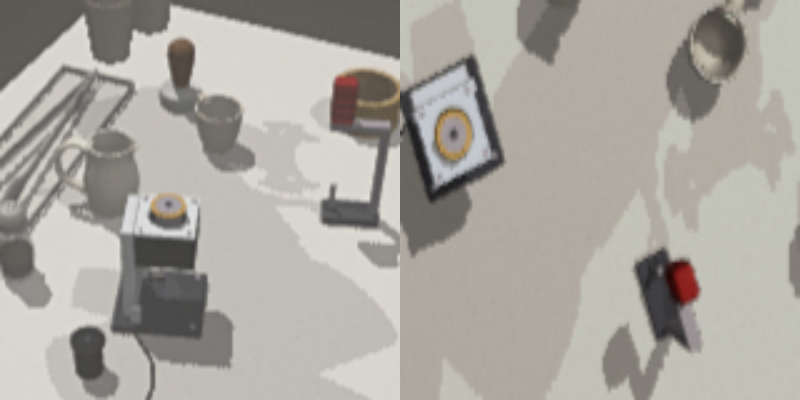

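The tool stands upright well away from the carrier, the capsule is proud and upright, and the bystanders haven't moved.

```bash
python3 -c "
from bench import bot
print(bot.hand_in())"
```

```text
the job is handed in; nothing more can be done
None
```

The job is handed in with no verdict shown: the capsule's rim stands about 12 mm above the block, upright, and the tool is released and standing upright about 24 cm from the carrier, with the other things not visibly moved.

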